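# Blow a washed specimen tube dry at the air rig

## Robot

A 6-joint arm with a two-finger parallel gripper is mounted at the origin on the work surface. World frame = base frame: x ahead of the robot, y to its left, z up, the work surface at z = 0. Lengths are in m, angles in rad, forces in N, time in s.
With the tool pointing down it reaches from about 0.325 to 0.9 m from the base axis. Payload 6.1 kg.
Tool frame: the origin (TCP) lies at the very end of the fingers, on their centre line; the grasp point (between the pads) lies 19 mm behind it; z points along the fingers, y is the line along which they close (so a half turn about z gives the same grasp; the last joint's range is limited). The gripper opens to 87 mm and grips with 3 to 60 N. Pads are 19 mm wide; open, the fingers measure 117 mm over their backs; the gripper's body (75 mm by 190 mm) begins 51 mm behind the grasp point.
Start: joints at [1.061, 0.22, 1.526, -0, 1.395, -0.126], TCP at [0.234, 0.58, 0.223] pointing down, gripper open.
Joint ranges: [-2.98, 2.98], [-0.91, 2.08], [0.09, 2.57], [-1.24, 4.39], [0.2, 2.65], [-2.68, 2.68]. Speed limits (rad/s): [2.57, 2.57, 3.01, 3.14, 3.14, 3.14].

## Interface

Orientations are given as a 3x3 rotation matrix whose columns are the frame's x, y, z axes.
In Python, from plant import bot gives the robot as it stands. The module is installed in compiled form; this text tells all that it offers.
- The arm moves only by the tool move_arm, never from a script. Its argument "targets" is one flat list of numbers, 7 for each row, row after row: the closure, from 0 (fully open) to 1 (shut), then the shift along the tool's x, y, z in m, then the turn, a rotation vector about the tool's x, y, z in rad. A call has 1 to 20 rows; each row is the pose to reach, as a shift and turn from the pose commanded when the call began, along the tool's axes at that moment; what a row does not reach only later rows make up. A row lasts 1/8 s, in which the tool goes at most 62.5 mm and 10.7 degrees, less where a joint would pass 70% of its speed; a pose out of reach is approached as far as the arm can. A call with a gripper value outside its range is refused whole. The fingers move at their own pace and stop on an object; the grip force is fixed at half the most. Time passes only in rows, so rows that repeat a pose let the fingers close. It gives the time, the measured TCP pose, the force, the opening and the grip force at its end, in the units of the state.
- bot.get_state(): the state, without advancing time (a new reading comes with each control period).
- bot.get_image(name): name is "scene" or "top" or "wrist"; returns the picture (384x512x3 uint8, red, green, blue); there is no depth.
- bot.camera_info(name): a dict with "K" (3x3 intrinsics, pixels), "dist" ([k1, k2, p1, p2, k3] as OpenCV has them; the pictures are not rectified), "camera_from_world" (4x4, takes a point from world to camera coordinates); the wrist camera has in their place "T_tool_cam" (4x4, takes a point from camera to tool coordinates, whose origin is the TCP and whose axes are the flange's). Camera axes: x right, y down, z forward; pixel columns grow to the right and rows downward; lengths in m; the calibration is good to about 2 mm. A picture is of the moment at which its call begins: read the wrist's pose just before it. camera_info takes no time and is no camera call.
- bot.hand_in(): hands the job in; it is judged then, once.
Trained networks look in the newest picture that a camera, given by its name, has taken for a name from the list of things; names that differ only in an ending like _2 or _b are one class to them, and where a whole thing is asked for, a point or a joint stands for the part that bears it (a point fixed in the world has none). Each returns a list of dicts, best first, with "score" (0 to 1); they miss things now and then, are a little off and sometimes report something else, mostly with a low value. They report only what shows in the picture. A call takes as long as a camera call. They do not tell look-alikes from the thing itself.
- bot.recognise(camera, target): "rect" ([left, top, right, bottom] in pixels, round what is visible of it).
- bot.spot_point(camera, target): "pixel" ([row, column] in pixels: a listed point, or the origin of a listed thing).
The state is a dict: "time_s": time; "q": joint angles; "qd": joint speeds; "effort": joint torques, N m; "eef_pos": TCP position; "tcp_rot": TCP orientation; "contact_force": force on the tool from outside, world axes, zero at the start; "torque": the same for the moment, N m; "width": finger opening in m; "finger_force": force on a finger pad.
Only numpy, scipy, OpenCV 4.12 (cv2) and the standard library are available. Lean on these libraries where they do the work, as an engineer would, in place of code of your own. Each camera call takes 0.05 s, during which the arm holds its last target. There are 200 camera calls.

## Task

Dry the washed specimen tube (the tallest vessel, standing mouth-down on the black draining mat) with the air rig: lay it on its side in the V-cradle, centred on the two saddles with its open mouth facing the nozzle but not touching it, and let go of it. Only then tip the safety catch's upright tab outwards until the catch has fallen right over, and pull the freed black-knobbed lever of the air valve all the way forward, away from the grey air tank; it springs back when let go, so finish with the gripper still holding it fully pulled. Leave the tube lying where it is and do not disturb the other things on the bench.

Things in the scene. Friction and masses are not known exactly. Their poses are not given: they have to be found in the camera images.
- tube_center (a point): Centre (half-way up) of the washed specimen tube: straight, round, white plastic, 40 mm across, 120 mm long, 50 to 100 g; one end closed, the other open with 12 mm of thread standing out to 42 mm. It stands mouth down, closed end up, the tallest of three white vessels 112 mm apart in a row on the mat, in any order. Its z axis runs from the mouth to the closed end (up at the start).
- tube_mouth (a point): Centre of the tube's open mouth, 60 mm from tube_center; same axes.
- mat: Black ribbed draining mat under the three vessels, fixed, 130 x 330 x 4 mm; origin: centre of its underside.
- cradle (a point): Where the tube's centre must come to lie: centre of the drying rig's cradle, 78 mm above the bench, 66 mm above the rig's base plate. Two 90 degree V saddles (16 mm long, 64 mm wide over the arms, which end below this point's height) stand 35 mm before and behind it; between them it is free. x: along the lying tube, to the nozzle; y: to the valve's side; z up. The rig is fixed.
- nozzle_tip (a point): Open end of the brass air nozzle (8 mm thick), 85 mm along cradle x from the cradle's centre, at the lying tube's axis height; it blows towards the cradle. Its pillar, 90 mm tall, stands up to 63 mm farther on.
- lever_knob (a point): Centre of the black ball knob (28 mm across) on top of the air valve's upright lever, a steel rod 10 mm thick; at rest 175 mm above the bench.
- lever_pivot (a point): Point on the lever's hinge, on top of the valve, 68 mm above the bench, 108 mm from the knob along the rod; at x = 0, y = 130 mm from the cradle's centre in its axes. Axes as the cradle's; the hinge runs along y.
- lever (a joint): Lever angle, rad. 0: at rest, leaning 0.15 rad towards +x of the cradle, valve shut. It grows as the knob is pulled towards -x (to the robot's side); 0.6: end of travel, valve wide open, leaning 0.45 rad towards -x. A spring returns it to 0 when let go: 3 N at the knob at the start, 7 N at the end.
- catch (a joint): Safety catch angle, rad. 0: closed, its bar (10 mm thick) lying level 50 mm above lever_pivot across the -x side of the lever's rod, which it blocks; 1.75: right over, bar standing up, tab lying outwards, lever free. Pushed past about 0.75 it falls over by its own weight and stays; let go before 0.45 it falls shut.
- catch_tab (a point): Centre of the catch's upright black rubber tab: 10 mm thick (y), 22 mm wide (x), 30 mm high, 34 mm straight above catch_hinge. It opens by tipping outwards, to +y of the cradle, away from the lever; under 1 N is needed. Between tab and lever rod there are 55 mm of free room.
- catch_hinge (a point): Point on the catch's hinge, which runs along x, in a bracket 65 mm to the +y side and 5 mm to the -x side of lever_pivot, 118 mm above the bench; axes as the cradle's. The bar runs from here 88 mm towards -y.
- jar: Leave alone: squat necked white jar, mouth down, 52 mm across, 70 mm tall, on the mat. Origin: centre of its underside at the start.
- capped_bottle: Leave alone: capped white bottle, 48 mm across, 98 mm tall, on the mat. Origin: centre of its underside at the start.
- tube_cap: Leave alone: black screw cap, 46 mm across, 15 mm high, lying on the rig's base plate between the cradle and the valve. Origin: centre of its underside at the start.
- glue: Leave alone: small white glue bottle with a red tip, 34 mm across, 87 mm tall, on the bench. Origin: centre of its underside at the start.
- petri_stack: Leave alone: stack of three clear dishes, 90 mm across, 45 mm high. Origin: centre of its underside at the start.
- tweezers: Leave alone: steel tweezers lying on the bench, 115 mm long. Origin: centre of its underside at the start.
- slide_box: Leave alone: wooden slide box, 100 x 190 x 40 mm. Origin: centre of its underside at the start.
- magnifier: Leave alone: magnifier lying on the bench, 60 mm lens, wooden handle along its -x. Origin: centre of its underside at the start.
Things that resemble listed ones, but are neither listed nor needed, are in the scene too. What is shaped like the part that bears tube_center but blue or orange is not meant.

How it is judged:
On the way, in this order (a step that is already met when the one before it is completed fails the run):
1. the tube lies released in the cradle, mouth to the nozzle (x of tube_center in the frame of cradle between -0.015 and 0.015 m and y of tube_center in the frame of cradle between -0.006 and 0.006 m and z of tube_center in the frame of cradle between -0.005 and 0.006 m and angle between the z axis of tube_center and the x axis of cradle, either way round below 0.1 rad and x of tube_mouth in the frame of cradle above 0.03 m and linear speed of tube below 0.02 m/s and contact force between each of the arm, the fingers and tube below 0.1 N and value of joint catch below 0.6 rad), for 0.2 s.
2. the catch is flipped right over, the lever still at rest (value of joint catch above 1.3 rad and value of joint lever below 0.15 rad), for 0.1 s.
3. the lever is pulled all the way and held (value of joint catch above 1.3 rad and value of joint lever above 0.48 rad and contact force between the fingers and lever above 1 N), for 0.4 s.
At the end, for the whole second after the job is handed in: Gripper holds the lever over 0.48 rad (of 0.60) with over 1 N; catch over 1.3 rad; tube still and untouched in the cradle: centre within 15 mm along it, 6 mm across, 5 mm in height, axis within 0.1 rad, mouth on the nozzle side (all of step 3 and x of tube_center in the frame of cradle between -0.015 and 0.015 m and y of tube_center in the frame of cradle between -0.006 and 0.006 m and z of tube_center in the frame of cradle between -0.005 and 0.006 m and angle between the z axis of tube_center and the x axis of cradle, either way round below 0.1 rad and x of tube_mouth in the frame of cradle above 0.03 m and linear speed of tube below 0.02 m/s and contact force between each of the arm, the fingers and tube below 0.1 N); the arm keeps its last pose, push and grip.
It fails at once if a bystander is moved by more than 30 mm (distance of any of jar, capped_bottle, tube_cap, glue, petri_stack, tweezers, slide_box, magnifier from where it was at the start of the episode above 0.03 m).
It also fails if it takes over 72 s, if anything falls off the work surface, if the arm or the gripper's body presses on something with over 40 N, if the wrist force passes 120 N, or if a joint passes its speed limit or range.

## Working session

There is one attempt and no reset: what is moved stays moved. The work goes in short steps, Python scripts to look and compute and a tool call to move; the robot and the scene stay as the last step left them, time stands still between calls to the robot, and variables do not carry over. Pictures are saved under pics/ and viewed, at most 12 in all, crops included, and the job is handed in when it is done.

Besides the shell and the picture viewer there is one more tool, called after "Emit:" by a JSON object that holds its "api" and its "payload". move_arm: Moves the arm, as the interface text tells. Its arguments: {"type":"object","properties":{"targets":{"type":"array"}},"required":["targets"]}

```bash
mkdir -p pics; cat > h.py <<'E'
import numpy as np, cv2
from plant import bot
np.set_printoptions(precision=4, suppress=True)
def save(cam,name):
    im=bot.get_image(cam); cv2.imwrite('pics/'+name,cv2.cvtColor(im,cv2.COLOR_RGB2BGR)); return im
def cfw(cam,st=None):
    ci=bot.camera_info(cam)
    if cam!='wrist': return ci,np.array(ci['camera_from_world'])
    st=st or bot.get_state(); T=np.eye(4); T[:3,:3]=np.array(st['tcp_rot']); T[:3,3]=st['eef_pos']
    return ci,np.linalg.inv(T@np.array(ci['T_tool_cam']))
def ray(cam,rc,st=None):
    ci,M=cfw(cam,st)
    u=cv2.undistortPoints(np.array([[[rc[1],rc[0]]]],float),np.array(ci['K']),np.array(ci['dist'])).ravel()
    R=M[:3,:3]; o=-R.T@M[:3,3]; d=R.T@np.array([u[0],u[1],1]); return o,d/np.linalg.norm(d)
def atz(cam,rc,z,st=None):
    o,d=ray(cam,rc,st); return o+d*(z-o[2])/d[2]
def tri(rays):
    A=sum(np.eye(3)-np.outer(d,d) for o,d in rays); b=sum((np.eye(3)-np.outer(d,d))@o for o,d in rays)
    return np.linalg.solve(A,b)
def proj(cam,P,st=None):
    ci,M=cfw(cam,st); P=np.atleast_2d(P).astype(float)
    return cv2.projectPoints(P@M[:3,:3].T+M[:3,3],np.zeros(3),np.zeros(3),np.array(ci['K']),np.array(ci['dist']))[0][:,0]
E
python3 - <<'E'
from h import *
a=save('scene','s0.png'); b=save('top','t0.png')
cv2.imwrite('pics/both.png',cv2.cvtColor(cv2.resize(np.vstack([a,b]),None,fx=.78,fy=.78),cv2.COLOR_RGB2BGR))
for n in ['tube_center','cradle','nozzle_tip','lever_knob','lever_pivot','catch_tab','catch_hinge','mat']:
    for c in ['scene','top']:
        print(n,c,[(round(r['score'],2),np.round(r['pixel'],1).tolist()) for r in bot.spot_point(c,n)[:4]])
for c in ['scene','top']: print(c,np.linalg.inv(cfw(c)[1]))
print(bot.get_state()['tcp_rot'],bot.get_state()['time_s'])
E
```

```text
tube_center scene [(0.9, [274.0, 283.3]), (0.82, [265.5, 202.7]), (0.77, [364.5, 190.1]), (0.68, [224.3, 221.0])]
tube_center top [(0.75, [155.6, 385.9]), (0.67, [203.5, 324.9]), (0.64, [218.3, 279.5]), (0.64, [199.2, 283.0])]
cradle scene [(0.75, [199.7, 259.8])]
cradle top [(0.59, [205.5, 247.3])]
nozzle_tip scene [(0.73, [208.3, 285.2]), (0.71, [332.4, 173.6]), (0.17, [268.7, 203.5])]
nozzle_tip top [(0.69, [184.0, 238.1])]
lever_knob scene [(0.63, [153.6, 280.6])]
lever_knob top [(0.59, [208.1, 204.0]), (0.49, [214.9, 189.8])]
lever_pivot scene [(0.97, [174.5, 275.4])]
lever_pivot top [(0.84, [215.0, 210.5]), (0.48, [247.9, 360.9])]
catch_tab scene [(0.6, [145.2, 282.8]), (0.28, [314.1, 234.3])]
catch_tab top [(0.68, [218.2, 186.6])]
catch_hinge scene [(0.71, [148.6, 281.5])]
catch_hinge top [(0.74, [216.6, 189.1]), (0.72, [226.7, 334.8]), (0.64, [213.9, 209.1])]
mat scene [(0.83, [276.4, 163.2]), (0.63, [203.7, 260.8])]
mat top [(0.84, [223.3, 335.7])]
scene [[ 0.799   0.4243 -0.4262  1.1496]
 [ 0.6012 -0.5475  0.5821 -0.7496]
 [ 0.0137 -0.7213 -0.6925  1.0773]
 [ 0.      0.      0.      1.    ]]
top [[-0.0004 -0.9934  0.1146  0.3868]
 [-1.      0.0001 -0.0031  0.0449]
 [ 0.0031 -0.1146 -0.9934  1.7305]
 [ 0.      0.      0.      1.    ]]
[[-0.9272  0.3745  0.    ]
 [ 0.3745  0.9272  0.    ]
 [ 0.      0.     -1.    ]] 0.9
```

View pics/s0.png

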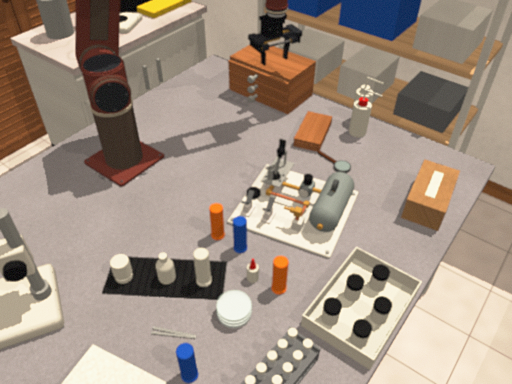

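View pics/t0.png

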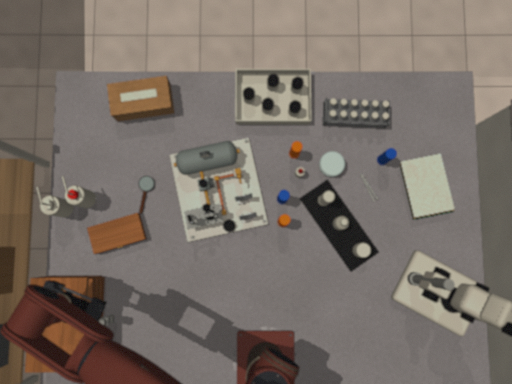

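The tube is probably the vessel at scene (265,202) and top (198,328). The rig is around top (190,218), with the tank on the far side. I'll zoom in on the rig in both views.

```bash
python3 - <<'E'
import cv2,numpy as np
a=cv2.imread('pics/s0.png')[130:260,220:370]; b=cv2.imread('pics/t0.png')[130:260,160:310]
f=lambda x:cv2.resize(x,None,fx=2.65,fy=2.65*1,interpolation=cv2.INTER_CUBIC)
cv2.imwrite('pics/z0.png',np.hstack([f(a),f(b)]))
from h import *
for c,px in [('scene',(265.5,202.7)),('top',(203.5,324.9))]: print(ray(c,px))
t=tri([ray('scene',(265.5,202.7)),ray('top',(203.5,324.9))]);print('tube',t)
print('cradle',tri([ray('scene',(199.7,259.8)),ray('top',(205.5,247.3))]), atz('scene',(199.7,259.8),.078),atz('top',(205.5,247.3),.078))
print('nozzle',tri([ray('scene',(208.3,285.2)),ray('top',(184,238.1))]), atz('scene',(208.3,285.2),.078),atz('top',(184,238.1),.078))
print('knob',atz('scene',(153.6,280.6),.175),[atz('top',p,.175) for p in [(208.1,204),(214.9,189.8)]])
print('pivot',atz('scene',(174.5,275.4),.068),atz('top',(215,210.5),.068))
print('tab',atz('scene',(145.2,282.8),.152),atz('top',(218.2,186.6),.152))
print('hinge',atz('scene',(148.6,281.5),.118),atz('top',(216.6,189.1),.118))
print('mat',atz('top',(223.3,335.7),0),atz('scene',(276.4,163.2),0))
E
```

```text
(array([ 1.1496, -0.7496,  1.0773]), array([-0.448 ,  0.4173, -0.7907]))
(array([0.3868, 0.0449, 1.7305]), array([ 0.1003, -0.153 , -0.9831]))
tube [ 0.5628 -0.2119  0.0502]
cradle [0.5511 0.0665 0.0773] [0.5542 0.0686 0.078 ] [0.5482 0.0641 0.078 ]
nozzle [0.6279 0.0978 0.0633] [0.6358 0.0858 0.078 ] [0.6254 0.0971 0.078 ]
knob [0.5422 0.1878 0.175 ] [array([0.53  , 0.2078, 0.175 ]), array([0.5072, 0.2549, 0.175 ])]
pivot [0.5185 0.2007 0.068 ] [0.5151 0.1955 0.068 ]
tab [0.5078 0.2507 0.152 ] [0.4978 0.2686 0.152 ]
hinge [0.4912 0.2701 0.118 ] [0.5057 0.2649 0.118 ]
mat [ 0.4895 -0.263   0.    ] [ 0.4773 -0.277   0.    ]
```

View pics/z0.png

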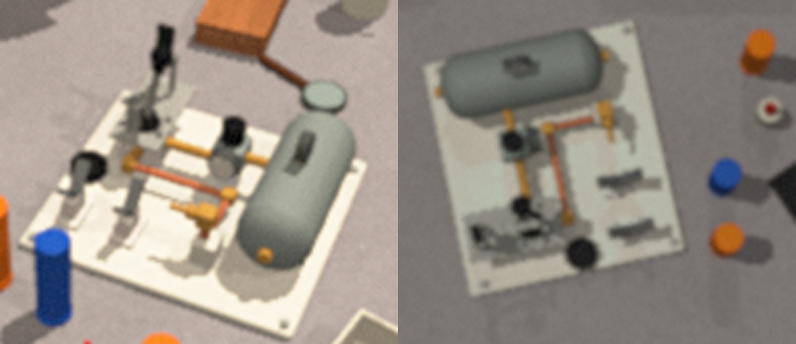

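The picture agrees with the networks. Saddles are at top (198,245) and (217,248), the nozzle tip at (182,241), the cap at (225,230), and the rig is turned about 0.23 rad. Next I'll work out a wrist-camera viewpoint over the rig.

```bash
cat >> h.py <<'E'
from scipy.spatial.transform import Rotation as Ro
def go(p,R=None):
    st=bot.get_state(); R0=np.array(st['tcp_rot']); p0=np.array(st['eef_pos']); R=R0 if R is None else R
    s=R0.T@(np.array(p)-p0); w=Ro.from_matrix(R0.T@R).as_rotvec()
    print('shift',s.round(4),'turn',w.round(4),'rows>=',np.linalg.norm(s)/.0625,np.degrees(np.linalg.norm(w))/10.7)
def down(yaw): # tool z down, tool y at azimuth yaw
    y=np.array([np.cos(yaw),np.sin(yaw),0]); z=np.array([0,0,-1.]); return np.c_[np.cross(y,z),y,z]
E
python3 - <<'E'
from h import *
ci=bot.camera_info('wrist'); print(ci['T_tool_cam'],ci['K'])
R=down(0.23)
go([.45,.12,.36],R)
E
```

```text
[[-0.0002 -0.965  -0.2622  0.0723]
 [ 1.     -0.0001 -0.0003 -0.0013]
 [ 0.0002 -0.2622  0.965  -0.1607]
 [ 0.      0.      0.      1.    ]] [[344.2668   0.     258.4523]
 [  0.     344.2668 197.2289]
 [  0.       0.       1.    ]]
shift [-0.3723 -0.3452 -0.1374] turn [ 0.    -0.     0.957] rows>= 8.416181306652792 5.124448087597751
```

```bash
python3 - <<'E'
from h import *
go([.53,.19,.36],down(.23))
E
```

```text
shift [-0.4203 -0.2504 -0.1374] turn [ 0.    -0.     0.957] rows>= 8.130300085611617 5.124448087597751
```

Emit:
{"api": "move_arm", "payload": {"targets": [0, 0, 0, -0.137, 0, 0, 0.2, 0, -0.42, -0.25, -0.137, 0, 0, 0.957, 0, -0.42, -0.25, -0.137, 0, 0, 0.957, 0, -0.42, -0.25, -0.137, 0, 0, 0.957, 0, -0.42, -0.25, -0.137, 0, 0, 0.957, 0, -0.42, -0.25, -0.137, 0, 0, 0.957, 0, -0.42, -0.25, -0.137, 0, 0, 0.957, 0, -0.42, -0.25, -0.137, 0, 0, 0.957, 0, -0.42, -0.25, -0.137, 0, 0, 0.957, 0, -0.42, -0.25, -0.137, 0, 0, 0.957, 0, -0.42, -0.25, -0.137, 0, 0, 0.957, 0, -0.42, -0.25, -0.137, 0, 0, 0.957]}}

```text
time_s: 2.4
eef_pos: [0.5291, 0.1916, 0.3594]
tcp_rot: [[-0.23, 0.973, -0.0], [0.973, 0.23, 0.0], [0.0, -0.0, -1.0]]
contact_force: [0.1, 0.0, 0.6]
width: 0.0873
finger_force: 0.0
```

```bash
python3 - <<'E'
from h import *
st=bot.get_state(); print(st['q'],st['eef_pos'],st['qd'])
save('wrist','w1.png')
Z=dict(cradle=.078,nozzle_tip=.078,lever_knob=.175,lever_pivot=.068,catch_tab=.152,catch_hinge=.118,tube_cap=.012)
for n,z in Z.items():
    for r in bot.spot_point('wrist',n)[:3]: print(n,round(r['score'],2),np.round(r['pixel'],1),atz('wrist',r['pixel'],z,st))
E
```

```text
[ 0.2071  0.0182  1.4947  0.0004  1.6291 -0.0246] [0.5291 0.1916 0.3594] [ 0.0055 -0.0025  0.0008 -0.0031 -0.0016 -0.0019]
cradle 0.82 [249.  247.6] [0.5413 0.0675 0.078 ]
nozzle_tip 0.57 [246.8 307.9] [0.6219 0.0898 0.078 ]
lever_knob 0.67 [167.4 263.9] [0.531  0.2008 0.175 ]
lever_knob 0.24 [185.7 218.7] [0.4902 0.1716 0.175 ]
catch_tab 0.92 [105.1 241.2] [0.4942 0.255  0.152 ]
catch_hinge 0.68 [101.7 245.2] [0.4962 0.2592 0.118 ]
catch_hinge 0.51 [186.7 218.1] [0.4862 0.1556 0.118 ]
tube_cap 0.83 [187.4 216.3] [0.4771 0.1263 0.012 ]
```

View pics/w1.png

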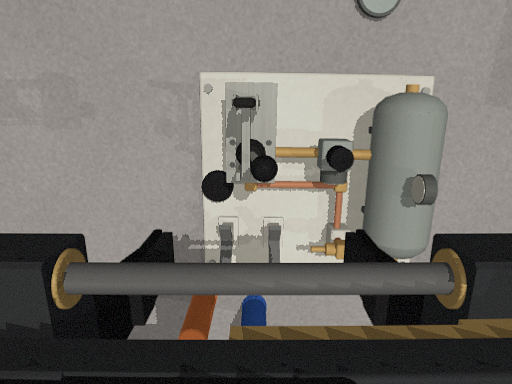

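The wrist view shows the rig square to the picture. The tab is at (row 102, col 245), the knob at (168,263), the cap at (186,217), the saddles at columns 228 and 273, and the nozzle tip at (249,311). Next I'll fit the rig's pose.

```bash
python3 - <<'E'
from h import *
from scipy.optimize import least_squares
m=np.array([[0,0],[85,0],[16,130],[-5,195],[-5,195],[0,130],[0,0]])/1e3
o=np.array([[.5413,.0675],[.6219,.0898],[.531,.2008],[.4942,.255],[.4962,.2592],[.5168,.198],[.5511,.0665]])
def f(v):
    c,s=np.cos(v[2]),np.sin(v[2]); return (m@np.array([[c,s],[-s,c]])+v[:2]-o)
for idx in [slice(0,5),slice(0,7)]:
    r=least_squares(lambda v:f(v)[idx].ravel(),[.55,.07,.23],loss='soft_l1',f_scale=.005); print(r.x); print(f(r.x)*1e3)
st=bot.get_state();print(atz('wrist',(73,200),.012,st),atz('wrist',(76,432),.012,st))
for rc in [(217,228),(217,273.5),(249,311)]: print(rc,atz('wrist',rc,.075,st))
v=r.x;x=np.array([np.cos(v[2]),np.sin(v[2])]);y=np.array([-x[1],x[0]])
for n,a,b,z in [('cradle',0,0,.078),('sad-',-.035,.032,.078),('sad+',.035,.032,.078),('noz',.085,0,.078),('knob',.016,.13,.175),('tab',-.005,.195,.152)]:
    print(n,proj('wrist',np.r_[v[:2]+a*x+b*y,z],st))
E
```

```text
[0.5413 0.069  0.2145]
[[ 0.0024  1.5365]
 [ 2.4538 -2.6672]
 [-1.741  -1.3374]
 [ 0.7021  3.5016]
 [-1.2979 -0.6984]
 [-3.1742 -1.9438]
 [-9.7976  2.5365]]
[0.544  0.069  0.2255]
[[ 2.6642  1.5408]
 [ 4.9114 -1.7506]
 [-0.513  -1.4735]
 [ 1.2828  2.9841]
 [-0.7172 -1.2159]
 [-1.9078 -2.2516]
 [-7.1358  2.5408]]
[0.423  0.2816 0.012 ] [0.7414 0.3532 0.012 ]
(217, 228) [0.5058 0.105  0.075 ]
(217, 273.5) [0.5661 0.1191 0.075 ]
(249, 311) [0.6285 0.0853 0.075 ]
cradle [[249.4227 247.6059]]
sad- [[223.6907 225.7376]]
sad+ [[275.0591 225.9826]]
noz [[310.6435 247.8554]]
knob [[262.5014 167.676 ]]
tab [[242.4119 101.4844]]
```

```bash
python3 - <<'E'
from h import *
go([.48,-.25,.36],down(-.35))
E
```

```text
shift [-0.4178 -0.1491 -0.0004] turn [ 0.0001 -0.      0.5806] rows>= 7.097383273987418 3.109173253458224
```

Emit:
{"api": "move_arm", "payload": {"targets": [0, -0.418, -0.149, 0, 0, 0, 0.58, 0, -0.418, -0.149, 0, 0, 0, 0.58, 0, -0.418, -0.149, 0, 0, 0, 0.58, 0, -0.418, -0.149, 0, 0, 0, 0.58, 0, -0.418, -0.149, 0, 0, 0, 0.58, 0, -0.418, -0.149, 0, 0, 0, 0.58, 0, -0.418, -0.149, 0, 0, 0, 0.58, 0, -0.418, -0.149, 0, 0, 0, 0.58, 0, -0.418, -0.149, 0, 0, 0, 0.58, 0, -0.418, -0.149, 0, 0, 0, 0.58]}}

```text
time_s: 4.05
eef_pos: [0.4805, -0.2491, 0.3597]
tcp_rot: [[0.341, 0.94, 0.0], [0.94, -0.341, 0.0], [0.0, 0.0, -1.0]]
contact_force: [0.0, 0.4, -0.2]
width: 0.0869
finger_force: 0.0
```

```bash
python3 - <<'E'
from h import *
st=bot.get_state(); print(st['q'],st['eef_pos'],st['time_s'])
save('wrist','w2.png')
for n,z in dict(tube_center=.064,jar=.004,capped_bottle=.004,mat=0,glue=0,petri_stack=0).items():
    for r in bot.spot_point('wrist',n)[:4]: print(n,round(r['score'],2),np.round(r['pixel'],1),atz('wrist',r['pixel'],z,st))
E
```

```text
[-0.6244 -0.035   1.5469  0.0005  1.6296 -0.276 ] [ 0.4805 -0.2491  0.3597] 4.05
tube_center 0.8 [223.7 464. ] [ 0.7221 -0.4354  0.064 ]
tube_center 0.66 [110.1 320.8] [ 0.5767 -0.2174  0.064 ]
tube_center 0.6 [ 16.4 217.8] [ 0.4927 -0.0693  0.064 ]
jar 0.8 [229.  224.4] [ 0.387  -0.3455  0.004 ]
jar 0.36 [ 98.3 403.8] [ 0.7051 -0.2469  0.004 ]
capped_bottle 0.71 [168.  271.3] [ 0.49   -0.2781  0.004 ]
mat 0.92 [166.  263.5] [ 0.4797 -0.2718  0.    ]
glue 0.72 [ 25.1 362.3] [ 0.676  -0.1319  0.    ]
petri_stack 0.82 [ 97.5 402. ] [ 0.7044 -0.2454  0.    ]
```

View pics/w2.png

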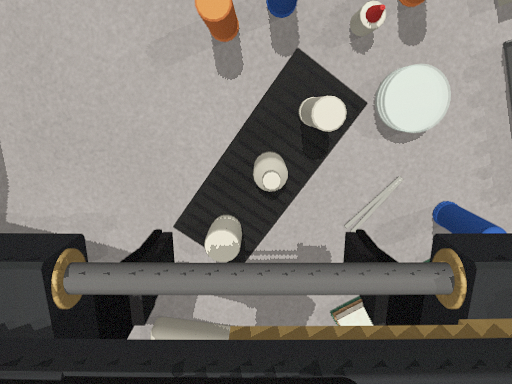

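The wrist view shows three vessels on the mat:
- Tube: top face at (114,331).
- Bottle: (172,270).
- Jar: (240,224).

Blue and orange look-alikes stand at the upper edge. Next I'll refine the tube's position and do a rough IK to choose the grasp yaw.

```bash
cat > ik.py <<'E'
from h import *
from scipy.optimize import least_squares
D=[([.22,1.526],.6254,.223),([.0182,1.4947],.5627,.3594),([-.035,1.5469],.5412,.3597)]
d=.28
def rz(q2,q3,v): 
    s=q2+q3; L2,L3,e,z0=v; return L2*np.sin(q2)+L3*np.sin(s)+e*np.cos(s), z0+L2*np.cos(q2)+L3*np.cos(s)-e*np.sin(s)
fit=least_squares(lambda v:np.r_[[np.subtract(rz(*q,v),(r,z+d)) for q,r,z in D]].ravel().tolist()+list((v-[.45,.45,0,.35])*.01),[.45,.45,0,.35]).x
C=Ro.from_euler('z',-np.pi/2).as_matrix()
B=np.array([[0,1,0],[1,0,0],[0,0,-1.]]) # unused
def Rfk(q): return (Ro.from_euler('z',q[0])*Ro.from_euler('y',q[1]+q[2])*Ro.from_euler('z',q[3])*Ro.from_euler('y',q[4])*Ro.from_euler('z',q[5])).as_matrix()
st0=bot.get_state()
def ik(p,R,q0=(0,.3,1.5,0,1.4,0)):
    def f(q):
        w=np.array(p)-d*R[:,2]; r,z=rz(q[1],q[2],fit)
        return np.r_[r*np.cos(q[0])-w[0],r*np.sin(q[0])-w[1],z-w[2],(Rfk(q)@C-R).ravel()*.3]
    lo=[-2.98,-.91,.09,-1.24,.2,-2.68];hi=[2.98,2.08,2.57,4.39,2.65,2.68]
    s=least_squares(f,q0,bounds=(lo,hi)); return s.x,np.abs(s.fun).max()
def pitched(az,al,sgn): # tool z heading az, al below horizontal, y left (+1) or right(-1)
    z=np.array([np.cos(al)*np.cos(az),np.cos(al)*np.sin(az),-np.sin(al)]); y=sgn*np.array([-np.sin(az),np.cos(az),0]); return np.c_[np.cross(y,z),y,z]
E
python3 - <<'E'
from ik import *
st=bot.get_state(); print('fit',fit,np.abs(Rfk(st['q'])@C-np.array(st['tcp_rot'])).max())
print('tube top',atz('wrist',(114,331),.124,st),'jar top',atz('wrist',(243,222),.074,st),'bottle top',atz('wrist',(181,272),.102,st))
print('orange',atz('wrist',(7,215),.12,st),'blue',atz('wrist',(3,281),.12,st),atz('top',(197,284),.1),atz('top',(221,284),.1))
t=np.array([.575,-.217,.074])
for sg in (1,-1):
  for az in (-.98,-.8,-.5):
    R=pitched(az,np.radians(35),sg)
    print(sg,az,*[ik(t+R[:,2]*(.019-b),R,(-.3,.3,1.5,0,1.4,a)) for b in (0,.1) for a in ((-1,) if sg>0 else (2,))])
  R=pitched(.221,np.radians(55),-sg); print('place',ik(np.array([.543-.01,.069,.078])+R[:,2]*.019,R,(.1,.3,1.5,0,1.4,1.5*sg)))
E
```

```text
fit [0.4051 0.5535 0.0469 0.2495] 1.8794857477727243
tube top [ 0.5764 -0.2218  0.124 ] jar top [ 0.3917 -0.3425  0.074 ] bottle top [ 0.4877 -0.2767  0.102 ]
orange [ 0.4945 -0.0747  0.12  ] blue [ 0.5612 -0.0949  0.12  ] [ 0.5761 -0.0653  0.1   ] [ 0.4916 -0.0646  0.1   ]
1 -0.98 (array([-0.0017,  0.2148,  2.1097, -1.24  ,  0.7561, -2.68  ]), np.float64(0.03867319819438576)) (array([ 0.1237,  0.0241,  2.2274, -1.24  ,  0.867 , -2.68  ]), np.float64(0.0220450421267106))
1 -0.8 (array([-0.2752,  0.0015,  2.1793, -0.8475,  0.3576,  2.68  ]), np.float64(0.07538960913573178)) (array([-0.1726, -0.3407,  2.3663, -0.8319,  0.531 ,  2.68  ]), np.float64(0.06502887016491093))
1 -0.5 (array([-0.2874,  0.1229,  2.2426,  3.9364,  0.2446, -2.2273]), np.float64(3.683353344552387e-10)) (array([-0.2683, -0.3261,  2.4494, -0.9861,  0.2   ,  2.68  ]), np.float64(0.021818771578031748))
place (array([0.0278, 0.1138, 2.3025, 1.8652, 0.2   , 2.68  ]), np.float64(0.08509919507821462))
-1 -0.98 (array([-0.065 ,  0.1796,  2.098 , -1.24  ,  0.7128,  0.2945]), np.float64(0.02929808240768189)) (array([ 0.0761, -0.0138,  2.2224, -1.24  ,  0.8424,  0.3367]), np.float64(0.006280131552408419))
-1 -0.8 (array([-0.1369,  0.0857,  2.1679, -1.24  ,  0.5158,  0.1125]), np.float64(0.04382526029420458)) (array([-0.0051, -0.1596,  2.3298, -1.24  ,  0.6465,  0.1541]), np.float64(0.017457772860413556))
-1 -0.5 (array([-0.2874,  0.1229,  2.2426,  3.9364,  0.2446,  0.9143]), np.float64(1.673328142715036e-12)) (array([-0.2506, -0.1966,  2.4339,  4.39  ,  0.2059,  0.4689]), np.float64(0.013274452772449485))
place (array([ 0.0932, -0.082 ,  2.2768,  0.2164,  0.3473,  1.2621]), np.float64(3.6733257519072635e-09))
```

```bash
sed -i "s/-np.pi\/2)/np.pi\/2)/" ik.py; cat >> ik.py <<'E'
S4=1
_R=Rfk
def Rfk(q): q=np.array(q); q[3]*=S4; return _R(q)
E
python3 - <<'E'
import ik; from ik import *
st=bot.get_state(); print(np.abs(Rfk(st['q'])@C-np.array(st['tcp_rot'])).max())
t=np.array([.577,-.218,.074]); al=np.radians(40)
for s4 in (1,-1):
 ik.S4=s4
 for sg in (1,-1):
  for az in (-.98,-.8,-.6):
    R=pitched(az,al,sg)
    for b in (0,.1): print(s4,sg,az,b,*ik.ik(t+R[:,2]*(.019-b),R,(-.3,.3,1.5,-.5*s4,1,-1*sg+.5)))
  R=pitched(.221,np.pi/2-al,-sg)
  print('place',*ik.ik(np.array([.543-.01,.069,.078])+R[:,2]*.019,R,(.1,.3,1.5,0,1.,1.5*sg)))
R=pitched(-.7,np.radians(60),1); go([.49,-.14,.30],R)
R=pitched(-.7,np.radians(60),-1); go([.49,-.14,.30],R)
E
```

```text
2.8159440924879764e-16Traceback (most recent call last):
  File "<stdin>", line 9, in <module>
AttributeError: 'function' object has no attribute 'ik'
```

```bash
python3 - <<'E'
from ik import *
t=np.array([.577,-.218,.074]); al=np.radians(40)
for sg in (1,-1):
  for az in (-.98,-.8,-.6,-.45):
    R=pitched(az,al,sg)
    for b in (0,.1): print(sg,az,b,*ik(t+R[:,2]*(.019-b),R,(-.3,.3,1.5,-.5,1,-1*sg+.5)))
  R=pitched(.221,np.pi/2-al,-sg)
  print('place',*ik(np.array([.543-.01,.069,.078])+R[:,2]*.019,R,(.1,.3,1.5,0,1.,1.5*sg)))
R=pitched(-.7,np.radians(60),1); go([.49,-.14,.30],R)
R=pitched(-.7,np.radians(60),-1); go([.49,-.14,.30],R)
E
```

```text
1 -0.98 0 [-0.1059  0.2     2.0791 -1.24    0.6569  0.2668] 0.009061111454615217
1 -0.98 0.1 [ 0.0276 -0.0234  2.1878 -1.1319  0.7974  0.2026] 9.715450666192282e-12
1 -0.8 0 [-0.165   0.128   2.1388 -1.24    0.4805  0.0985] 0.018666918695941698
1 -0.8 0.1 [-0.051  -0.1242  2.2816 -1.164   0.604   0.0564] 1.0700718089395878e-10
1 -0.6 0 [-0.2539  0.0788  2.1874 -1.24    0.2594 -0.1003] 0.02097278126170024
1 -0.6 0.1 [-0.1755 -0.2126  2.3563 -1.097   0.3624 -0.2188] 6.171463340365335e-11
1 -0.45 0 [-0.2723  0.0573  2.207  -1.24    0.2    -0.2135] 0.02231321982492937
1 -0.45 0.1 [-0.2842 -0.2573  2.3861 -0.7163  0.2    -0.7567] 0.002371718200001649
place [ 0.087  -0.0971  2.3239  0.3744  0.237   1.1031] 1.5019077981293094e-08
-1 -0.98 0 [-0.2473  0.0798  2.0706 -0.7333  0.5362  2.68  ] 0.06918941518889629
-1 -0.98 0.1 [-0.143  -0.1969  2.1998 -0.7272  0.7125  2.68  ] 0.06922456356280655
-1 -0.8 0 [-0.2615  0.0517  2.1372 -0.8109  0.3932  2.68  ] 0.05335506554584832
-1 -0.8 0.1 [-0.1594 -0.2522  2.2924 -0.7847  0.5617  2.68  ] 0.043584999072337094
-1 -0.6 0 [-0.2956  0.0507  2.187  -0.927   0.2172  2.68  ] 0.03310105697573615
-1 -0.6 0.1 [-0.2052 -0.257   2.3596 -0.8855  0.3595  2.68  ] 0.014181066302617062
-1 -0.45 0 [-0.2846  0.0362  2.2058 -1.0084  0.2     2.68  ] 0.03161770249460019
-1 -0.45 0.1 [-0.2842 -0.2573  2.3861 -0.7163  0.2     2.3849] 0.0023717740371345664
place [ 0.087  -0.0971  2.3239  0.3744  0.237  -2.0385] 7.872057616875594e-09
shift [ 0.1066 -0.0285  0.0597] turn [-0.3188 -0.4563 -1.1903] rows>= 2.006877774055988 7.036268078816873
shift [ 0.1066 -0.0285  0.0597] turn [-0.5013  0.3502  1.8717] rows>= 2.006877774055988 10.543800379698332
```

Emit:
{"api": "move_arm", "payload": {"targets": [0.3, 0.107, -0.029, 0.06, -0.319, -0.456, -1.19, 0.3, 0.107, -0.029, 0.06, -0.319, -0.456, -1.19, 0.3, 0.107, -0.029, 0.06, -0.319, -0.456, -1.19, 0.3, 0.107, -0.029, 0.06, -0.319, -0.456, -1.19, 0.3, 0.107, -0.029, 0.06, -0.319, -0.456, -1.19, 0.3, 0.107, -0.029, 0.06, -0.319, -0.456, -1.19, 0.3, 0.107, -0.029, 0.06, -0.319, -0.456, -1.19, 0.3, 0.107, -0.029, 0.06, -0.319, -0.456, -1.19, 0.3, 0.107, -0.029, 0.06, -0.319, -0.456, -1.19]}}

```text
time_s: 5.52
eef_pos: [0.4897, -0.1401, 0.3001]
tcp_rot: [[-0.659, 0.648, 0.382], [0.562, 0.762, -0.322], [-0.5, 0.002, -0.866]]
contact_force: [-0.9, -1.0, -0.3]
width: 0.0607
finger_force: 0.0
```

```bash
cat > ik2.py <<'E'
import ik as m
from ik import *
Q=[([1.061,.22,1.526,0,1.395,-.126],[.234,.58,.223]),([.2071,.0182,1.4947,.0004,1.6291,-.0246],[.5291,.1916,.3594]),([-.6244,-.035,1.5469,.0005,1.6296,-.276],[.4805,-.2491,.3597])]
E
python3 - <<'E'
from ik2 import *
st=bot.get_state(); print(repr(st['q'].tolist() if hasattr(st['q'],'tolist') else st['q']),st['eef_pos'],st['time_s'],st['width'])
Q.append((st['q'],st['eef_pos']))
print(np.abs(Rfk(st['q'])@C-np.array(st['tcp_rot'])).max())
def f(v,pr=1):
    L2,L3,e,z0,d,r0=v; o=[]
    for q,p in Q:
        r,z=rz(q[1],q[2],(L2,L3,e,z0)); r+=r0
        o+=list(np.array([r*np.cos(q[0]),r*np.sin(q[0]),z])+d*(Rfk(q)@C)[:,2]-p)
    return np.r_[o,(np.array(v)-[.4,.5,.05,.3,.28,0])*.002*pr]
s=least_squares(f,[.4,.5,.05,.3,.28,0]); print(s.x,s.fun[:12])
E
```

```text
[-0.3025883361277391, -0.48871773121250467, 2.105524393453661, -0.2257578871757837, 1.0475447764336332, -1.1027547695065358] [ 0.4897 -0.1401  0.3001] 5.525 0.060679963700964894
2.8622937353617317e-16
[ 0.0963  0.5533 -0.2584 -0.0627 -0.0389  0.0092] [ 0.0686 -0.0387  0.0052  0.0076 -0.0788  0.003  -0.04   -0.0684  0.0032
  0.0001 -0.0049 -0.0114]
```

```bash
cat >> ik2.py <<'E'
Q.append(([-0.30259,-0.48872,2.10552,-0.22576,1.04754,-1.10275],[.4897,-.1401,.3001]))
E_=lambda a,x:Ro.from_euler(a,x).as_matrix()
PR=np.array([0,.04,.35,.4,0,.4,0,.04,0,.27])
def fk(q,v):
    r0,s,z0,L2,e,L3,a,b,g,d=v
    return E_('z',q[0])@(np.array([r0,s,z0])+E_('y',q[1])@[0,0,L2]+E_('y',q[1]+q[2])@(np.array([e,0,L3])+E_('z',q[3])@(np.array([a,b,0])+E_('y',q[4])@[g,0,d])))
def fit():
    return least_squares(lambda v:np.r_[np.concatenate([fk(q,v)-p for q,p in Q]),(v-PR)*.003],PR)
lo=np.array([-2.98,-.91,.09,-1.24,.2,-2.68]);hi=np.array([2.98,2.08,2.57,4.39,2.65,2.68])
def ik2(p,R,v,q0):
    s=least_squares(lambda q:np.r_[fk(q,v)-p,(Rfk(q)@C-R).ravel()*.3],q0,bounds=(lo,hi)); return s.x,np.abs(s.fun).max()
E
python3 - <<'E'
from ik2 import *
s=fit(); print(s.x,np.abs(s.fun[:-10]).max()); v=s.x
t=np.array([.577,-.218,.074])
for ad in (35,40,45):
  al=np.radians(ad)
  for az in (-1.1,-.98,-.8,-.6,):
    R=pitched(az,al,1)
    for b in (0,.1): print(ad,az,b,*ik2(t+R[:,2]*(.019-b),R,v,(-.3,.3,1.5,-.5,1,-.5)))
  R=pitched(.221,np.pi/2-al,-1)
  print('place',*ik2(np.array([.543-.01,.069,.078])+R[:,2]*.019,R,v,(.1,.3,1.5,0,1.,1.5)))
E
```

```text
[-0.0136  0.0495  0.3132  0.4111  0.05    0.5479  0.0009  0.0292 -0.0135
  0.3457] 0.00011171463484913047
35 -1.1 0 [-0.1012  0.2629  2.0052 -1.24    0.788   0.3427] 0.01674623365289296
35 -1.1 0.1 [ 0.066   0.1044  2.1263 -1.24    0.9193  0.417 ] 0.0006699714654442079
35 -0.98 0 [-0.1554  0.1857  2.0644 -1.24    0.6557  0.2191] 0.023534410201898847
35 -0.98 0.1 [ 0.0123 -0.0073  2.2082 -1.24    0.7957  0.2934] 0.007864596743910346
35 -0.8 0 [-0.2708  0.0813  2.1553 -1.24    0.4152  0.0149] 0.028882987277302347
35 -0.8 0.1 [-0.1256 -0.1794  2.3402 -1.24    0.5488  0.075 ] 0.01408817526633925
35 -0.6 0 [-0.3695  0.0278  2.2171 -1.24    0.2    -0.1814] 0.0308964152814514
35 -0.6 0.1 [-0.3423 -0.3021  2.4622 -1.24    0.2083 -0.1812] 0.010617806531805288
place [-0.1119 -0.1143  2.39    0.6022  0.3373  0.7194] 8.008729790454083e-09
40 -1.1 0 [-0.1357  0.2554  2.0282 -1.24    0.7229  0.329 ] 0.0030495328620071425
40 -1.1 0.1 [ 0.0093  0.057   2.1139 -1.1132  0.8704  0.2599] 1.2182315489717154e-09
40 -0.98 0 [-0.1834  0.1929  2.0775 -1.24    0.6048  0.2101] 0.008464375544050717
40 -0.98 0.1
[... 528 characters left out ...]
6798  0.1884] 2.9093127906776315e-11
45 -1.1 0.1 [-0.0496  0.0229  2.0924 -0.9675  0.8406  0.0881] 2.095020823489335e-11
45 -0.98 0 [-0.2165  0.1905  2.0769 -1.1572  0.5633  0.1162] 1.946110286810132e-10
45 -0.98 0.1 [-0.1006 -0.0559  2.1723 -0.9736  0.7192 -0.028 ] 2.7116044964969888e-09
45 -0.8 0 [-0.2948  0.1342  2.1461 -1.1993  0.3761 -0.0239] 3.828416750284447e-12
45 -0.8 0.1 [-0.2125 -0.1675  2.2797 -0.9132  0.5181 -0.2866] 5.3734794391857577e-14
45 -0.6 0 [-0.3755  0.0965  2.1922 -1.1368  0.2    -0.2808] 0.005691145924314661
45 -0.6 0.1 [-0.39   -0.2641  2.3829 -0.5447  0.2884 -0.895 ] 2.3647750424515834e-14
place [-0.0623 -0.1111  2.4902  1.5823  0.2    -0.2148] 0.0003162637352680131
```

```bash
cat >> ik2.py <<'E'
def placeR(al,roll,yaw=.221):
    R=pitched(yaw,np.pi/2-al,-1); ax=np.array([np.cos(yaw),np.sin(yaw),0]); return Ro.from_rotvec(ax*roll).as_matrix()@R
E
python3 - <<'E'
from ik2 import *
v=fit().x
t=np.array([.577,-.218,.074])
m=lambda q:np.minimum(q-lo,hi-q).min().round(3)
for ad in (40,42,43,44,45):
  al=np.radians(ad)
  for az in (-1.2,-1.1,-.98,-.9):
    R=pitched(az,al,1); q,e=ik2(t+R[:,2]*.019,R,v,(-.3,.3,1.5,-.5,1,-.5)); print(ad,az,q,round(e,4),m(q))
  for roll in (-.3,-.15,0,.15,.3):
    R=placeR(al,roll)
    for dz in (0,.08):
      q,e=ik2(np.array([.543-.01,.069,.078+dz])+R[:,2]*.019,R,v,(.1,.3,1.5,0,1.,1.5)); print('  place',roll,dz,q,round(e,4),m(q))
E
```

```text
40 -1.2 [-0.1078  0.3033  1.9817 -1.2124  0.8126  0.393 ] 0.0 0.028
40 -1.1 [-0.1357  0.2554  2.0282 -1.24    0.7229  0.329 ] 0.003 0.0
40 -0.98 [-0.1834  0.1929  2.0775 -1.24    0.6048  0.2101] 0.0085 0.0
40 -0.9 [-0.223   0.1538  2.1108 -1.24    0.5164  0.1263] 0.0112 0.0
  place -0.3 0 [ 0.0749 -0.1191  2.3863 -0.7998  0.2     2.0546] 0.0038 0.0
  place -0.3 0.08 [ 0.0454 -0.3318  2.3972 -0.328   0.3504  1.5514] 0.0 0.15
  place -0.15 0 [-0.0494 -0.1612  2.4326  0.3258  0.2     0.947 ] 0.01 0.0
  place -0.15 0.08 [-0.0524 -0.3446  2.4162  0.1779  0.3662  1.0998] 0.0 0.154
  place 0 0 [-0.1001 -0.1198  2.4495  0.9799  0.2468  0.3557] 0.0 0.047
  place 0 0.08 [-0.1402 -0.3353  2.4176  0.5463  0.4526  0.7887] 0.0 0.152
  place 0.15 0 [-0.1939 -0.0969  2.4333  1.1326  0.4135  0.2336] 0.0 0.137
  place 0.15 0.08 [-0.2282 -0.3054  2.4064  0.7808  0.5741  0.6073] 0.0 0.164
  place 0.3 0 [-0.2871 -0.0507  2.4084  1.2025  0.579   0.1892] 0.0 0.162
  place 0.3 0.08 [-0.3135 -0.2556  2.3872  0.9332  0.7075  0.5035] 0.0 0.183
42 -1.2 [-0.1245  0.2905  1.9781 -1.1588  0.7946  0.3339] 0.0 0.081
[... 3369 characters left out ...]
312] 0.0131 0.0
  place -0.3 0.08 [ 0.0139 -0.3567  2.4605 -0.2765  0.2183  1.4829] 0.0 0.018
  place -0.15 0 [-0.1064 -0.1881  2.5007  1.1273  0.2     0.1078] 0.0168 0.0
  place -0.15 0.08 [-0.0651 -0.3641  2.4839  0.4084  0.2498  0.8666] 0.0 0.05
  place 0 0 [-0.0623 -0.1111  2.4902  1.5823  0.2    -0.2148] 0.0003 0.0
  place 0 0.08 [-0.1426 -0.3548  2.4817  0.7848  0.3638  0.5569] 0.0 0.088
  place 0.15 0 [-0.1778 -0.0931  2.4791  1.4771  0.3829 -0.0911] 0.0 0.091
  place 0.15 0.08 [-0.2291 -0.3266  2.4682  0.9817  0.5057  0.418 ] 0.0 0.102
  place 0.3 0 [-0.2799 -0.0498  2.4568  1.4434  0.5552 -0.0348] 0.0 0.113
  place 0.3 0.08 [-0.3148 -0.2783  2.4483  1.1002  0.6518  0.352 ] 0.0 0.122
```

```bash
cat >> ik2.py <<'E'
mg=lambda q:np.minimum(q-lo,hi-q).min().round(3)
T0=np.array([.577,-.218,.004+.060+.009]); AL=np.radians(47); AZ=-1.22; GS=.013
def pickT(b,up=0,t=T0):
    R=pitched(AZ,AL,1); return t+R[:,2]*(GS-b)+[0,0,up],R
def placeT(dz,roll,c=(.543,.069),yaw=.221,al=AL):
    R=placeR(al,roll,yaw); return np.array([c[0]-.009*np.cos(yaw),c[1]-.009*np.sin(yaw),.078+dz])+R[:,2]*GS,R
E
python3 - <<'E'
from ik2 import *
v=fit().x; q=(-.3,.1,2,-.8,.8,0)
for n,(p,R) in [('pre',pickT(.11)),('pick',pickT(0)),('lift',pickT(0,.16)),*[(f'place{r}{dz}',placeT(dz,r)) for r in (.2,.3,.4) for dz in (.12,.06,0)]]:
    s,e=ik2(p,R,v,q); print(n,p,s,round(e,4),mg(s))
p,R=pickT(.11); go(p,R)
E
```

```text
pre [ 0.5543 -0.1559  0.1439] [-0.0162  0.0655  2.0024 -0.8801  0.9717  0.1148] 0.0 0.36
pick [ 0.58   -0.2263  0.0635] [-0.1554  0.2626  1.9601 -1.0027  0.7861  0.1875] 0.0 0.237
lift [ 0.58   -0.2263  0.2235] [-0.1598  0.0038  1.9049 -0.7986  0.9802 -0.1341] 0.0 0.441
place0.20.12 [0.5431 0.0708 0.1893] [-0.2893 -0.4323  2.4651  0.9454  0.6267  0.4914] 0.0 0.105
place0.20.06 [0.5431 0.0708 0.1293] [-0.2626 -0.2835  2.497   1.1889  0.5187  0.2193] 0.0 0.073
place0.20 [0.5431 0.0708 0.0693] [-0.2249 -0.0973  2.4965  1.5508  0.4531 -0.16  ] 0.0 0.074
place0.30.12 [0.5429 0.0717 0.1895] [-0.3449 -0.3965  2.4527  1.0286  0.716   0.4504] 0.0 0.117
place0.30.06 [0.5429 0.0717 0.1295] [-0.3225 -0.2483  2.4815  1.234   0.623   0.2048] 0.0 0.088
place0.30 [0.5429 0.0717 0.0695] [-0.2938 -0.0647  2.4805  1.5138  0.5662 -0.1083] 0.0 0.089
place0.40.12 [0.5427 0.0725 0.1898] [-0.3969 -0.3535  2.4386  1.0957  0.8037  0.4241] 0.0 0.131
place0.40.06 [0.5427 0.0725 0.1298] [-0.3783 -0.2045  2.4637  1.2691  0.7231  0.1993] 0.0 0.106
place0.40 [0.5427 0.0725 0.0698] [-0.356  -0.0228  2.4607  1.4913  0.6732 -0.0694] 0.0 0.109
shift [0.0266 0.0295 0.165 ] turn [ 0.3086 -0.2229  0.4141] rows>= 2.715846757256959 3.0122316949581647
```

Emit:
{"api": "move_arm", "payload": {"targets": [0.1, 0.013, 0.015, 0.05, 0.309, -0.223, 0.414, 0.1, 0.02, 0.022, 0.1, 0.309, -0.223, 0.414, 0.1, 0.027, 0.03, 0.165, 0.309, -0.223, 0.414, 0.1, 0.027, 0.03, 0.165, 0.309, -0.223, 0.414, 0.1, 0.027, 0.03, 0.165, 0.309, -0.223, 0.414, 0.1, 0.027, 0.03, 0.165, 0.309, -0.223, 0.414]}}

```text
time_s: 6.28
eef_pos: [0.5536, -0.1546, 0.1399]
tcp_rot: [[-0.258, 0.938, 0.232], [0.685, 0.346, -0.641], [-0.681, -0.006, -0.732]]
contact_force: [-1.3, -0.8, 0.6]
width: 0.0786
finger_force: 0.0
```

```bash
python3 - <<'E'
from h import *
st=bot.get_state(); print(st['q'],st['eef_pos'],st['time_s'],st['width'])
save('wrist','w3.png')
for n in ['tube_center','tube_mouth']:
    for r in bot.spot_point('wrist',n)[:3]: print(n,round(r['score'],2),np.round(r['pixel'],1),atz('wrist',r['pixel'],.064 if n=='tube_center' else .004,st))
for r in bot.recognise('wrist','tube_center')[:3]: print(r)
print(proj('wrist',[[.577,-.218,z] for z in (.004,.064,.124)],st))
E
```

```text
[-0.0289  0.0789  2.0411 -0.9086  0.9331  0.1488] [ 0.5536 -0.1546  0.1399] 6.275 0.07856835515432577
tube_center 0.96 [ 16.8 387.8] [ 0.5772 -0.0623  0.064 ]
tube_center 0.75 [288.2 299.2] [ 0.7115 -0.425   0.064 ]
tube_center 0.61 [192.7 260.9] [ 0.5755 -0.2141  0.064 ]
tube_mouth 0.72 [136.5 261.7] [ 0.5769 -0.2161  0.004 ]
tube_mouth 0.57 [251.7 301.6] [ 0.7239 -0.4347  0.004 ]
{'rect': [336.7, 0.4, 482.7, 146.3], 'score': 0.79}
{'rect': [285.7, 246.2, 321.2, 327.1], 'score': 0.77}
{'rect': [105.1, 3.3, 248.9, 92.2], 'score': 0.65}
[[261.0767 137.906 ]
 [260.8975 195.5379]
 [260.6658 268.3635]]
```

View pics/w3.png

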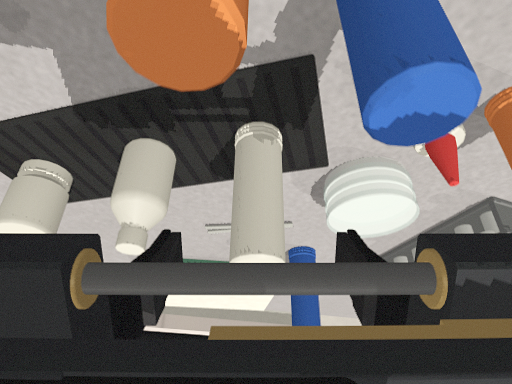

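The tube is centred between the fingers: its axis is at column 258, thread down at (133,258). The bottle is on the left and the petri dishes on the right, and the fingers pass both. Now I'll move in.

```bash
python3 - <<'E'
from ik2 import *
p,R=pickT(0,0,np.array([.577,-.217,.073])); print(p); go(p,R)
E
```

```text
[ 0.58   -0.2253  0.0635]
shift [ 0.0014 -0.0006  0.1101] turn [0.0025 0.0018 0.0015] rows>= 1.761520213713594 0.018059592378333794
```

Emit:
{"api": "move_arm", "payload": {"targets": [0.1, 0, 0, 0.03, 0, 0, 0, 0.1, 0, 0, 0.06, 0, 0, 0, 0.1, 0.001, 0, 0.09, 0, 0, 0, 0.1, 0.001, 0, 0.11, 0, 0, 0, 0.1, 0.001, 0, 0.11, 0, 0, 0, 0.1, 0.001, 0, 0.11, 0, 0, 0, 0.7, 0.001, 0, 0.11, 0, 0, 0, 0.7, 0.001, 0, 0.11, 0, 0, 0, 0.7, 0.001, 0, 0.11, 0, 0, 0, 0.7, 0.001, 0, 0.11, 0, 0, 0, 0.7, 0.001, 0, 0.11, 0, 0, 0]}}

```text
time_s: 7.85
eef_pos: [0.5797, -0.225, 0.0621]
tcp_rot: [[-0.254, 0.938, 0.236], [0.685, 0.347, -0.641], [-0.683, -0.002, -0.731]]
contact_force: [-0.3, -0.4, 0.4]
width: 0.0394
finger_force: 29.9
```

```bash
python3 - <<'E'
from ik2 import *
st=bot.get_state(); print(st['q'],st['eef_pos'],st['time_s'],st['width'],st['finger_force'],st['contact_force'])
v=fit().x
R0=np.array(st['tcp_rot']); p0=np.array(st['eef_pos'])
print('up',R0.T@[0,0,1])
p,R=placeT(.12,.25)
q=st['q']; w=Ro.from_matrix(R0.T@R).as_rotvec(); print(w,np.degrees(np.linalg.norm(w)))
# path: from lift to place-high, linear p + slerp
a=p0+[0,0,.2]; b=p.copy(); b[2]=a[2] 
mid=np.array([.50,-.09,a[2]])
for i,t in enumerate(np.linspace(0,1,11)):
    pp=a+(b-a)*t; RR=R0@Ro.from_rotvec(w*t).as_matrix(); q,e=ik2(pp,RR,v,q); m=RR@R0.T@[0,0,-1]; print(round(t,1),pp,q,round(e,4),mg(q),'mouth',m)
E
```

```text
[-0.1689  0.2707  2.0063 -1.0558  0.7484  0.2446] [ 0.5797 -0.225   0.0621] 7.85 0.039397075998429266 29.898497549293097 [-0.2561 -0.3724  0.4081]
up [-0.6828 -0.0017 -0.7306]
[0.1417 1.3416 1.8991] 133.46894873563264
0.0 [ 0.5797 -0.225   0.2621] [-0.1572 -0.0409  1.875  -0.7668  1.0337 -0.1972] 0.0 0.473 mouth [-0.  0. -1.]
0.1 [ 0.576  -0.1954  0.2621] [-0.1659 -0.045   1.83   -0.5997  1.1019 -0.1216] 0.0 0.64 mouth [ 0.0773  0.1606 -0.984 ]
0.2 [ 0.5723 -0.1657  0.2621] [-0.1872 -0.0577  1.8049 -0.4393  1.1492 -0.0358] 0.0 0.765 mouth [ 0.1751  0.3029 -0.9368]
0.3 [ 0.5687 -0.1361  0.2621] [-0.2177 -0.0808  1.803  -0.2821  1.1748  0.0558] 0.0 0.767 mouth [ 0.2881  0.4191 -0.861 ]
0.4 [ 0.565  -0.1065  0.2621] [-0.2539 -0.1151  1.8259 -0.1258  1.1791  0.1492] 0.0 0.744 mouth [ 0.4103  0.5029 -0.7607]
0.5 [ 0.5613 -0.0769  0.2621] [-0.2924 -0.1609  1.8736  0.0306  1.1632  0.2413] 0.0 0.696 mouth [ 0.535   0.5499 -0.6413]
0.6 [ 0.5577 -0.0472  0.2621] [-0.3292 -0.218   1.9446  0.1877  1.129   0.3301] 0.0 0.625 mouth [ 0.6556  0.5575 -0.5093]
0.7 [ 0.554  -0.0176  0.2621] [-0.3594 -0.2855  2.036   0.3459  1.0782  0.4153] 0.0 0.534 mouth [ 0.7654  0.5253 -0.3717]
0.8 [0.5503 0.012  0.2621] [-0.3771 -0.3628  2.1439  0.5053  1.0108  0.4989] 0.0 0.426 mouth [ 0.8586  0.4551 -0.2361]
0.9 [0.5467 0.0416 0.2621] [-0.3735 -0.4483  2.2635  0.6655  0.9232  0.5852] 0.0 0.307 mouth [ 0.9301  0.3505 -0.1096]
1.0 [0.543  0.0713 0.2621] [-0.3358 -0.5383  2.3883  0.8258  0.8048  0.6799] 0.0 0.182 mouth [0.9761 0.2173 0.0007]
```

Emit:
{"api": "move_arm", "payload": {"targets": [0.7, -0.03, 0, -0.032, 0, 0, 0, 0.7, -0.065, 0, -0.07, 0, 0, 0, 0.7, -0.102, 0, -0.109, 0, 0, 0, 0.7, -0.137, 0, -0.146, 0, 0, 0, 0.7, -0.122, 0.005, -0.16, 0.01, 0.096, 0.136, 0.7, -0.107, 0.01, -0.174, 0.02, 0.192, 0.271, 0.7, -0.091, 0.015, -0.189, 0.03, 0.287, 0.407, 0.7, -0.076, 0.019, -0.203, 0.041, 0.383, 0.543, 0.7, -0.061, 0.024, -0.217, 0.051, 0.479, 0.678, 0.7, -0.046, 0.029, -0.231, 0.061, 0.575, 0.814, 0.7, -0.031, 0.034, -0.245, 0.071, 0.671, 0.95, 0.7, -0.015, 0.039, -0.26, 0.081, 0.767, 1.085, 0.7, 0, 0.044, -0.274, 0.091, 0.862, 1.221, 0.7, 0.015, 0.049, -0.288, 0.101, 0.958, 1.356, 0.7, 0.03, 0.054, -0.302, 0.111, 1.054, 1.492, 0.7, 0.046, 0.058, -0.317, 0.121, 1.15, 1.628, 0.7, 0.061, 0.063, -0.331, 0.132, 1.246, 1.763, 0.7, 0.076, 0.068, -0.345, 0.142, 1.342, 1.899, 0.7, 0.076, 0.068, -0.345, 0.142, 1.342, 1.899, 0.7, 0.076, 0.068, -0.345, 0.142, 1.342, 1.899]}}

```text
time_s: 10.35
eef_pos: [0.5433, 0.0711, 0.263]
tcp_rot: [[0.704, 0.214, 0.677], [-0.024, -0.946, 0.324], [0.709, -0.245, -0.661]]
contact_force: [0.6, -0.2, -0.9]
width: 0.0395
finger_force: 29.9
```

```bash
python3 - <<'E'
from ik2 import *
st=bot.get_state(); print(st['q'],st['eef_pos'],st['time_s'],st['width'],st['finger_force'])
R=placeT(.12,.25)[1]; print(np.degrees(Ro.from_matrix(np.array(st['tcp_rot']).T@R).magnitude()))
save('wrist','w4.png'); save('scene','s4.png')
for n,z in dict(cradle=.078,nozzle_tip=.078).items():
    for r in bot.spot_point('wrist',n)[:3]: print(n,round(r['score'],2),np.round(r['pixel'],1),atz('wrist',r['pixel'],z,st))
for n in ('tube_center','tube_mouth'):
  for c in ('wrist','scene'):
    bot.get_image(c)
    for r in bot.spot_point(c,n)[:3]: print(c,n,round(r['score'],2),np.round(r['pixel'],1))
E
```

```text
[-0.3807 -0.5618  2.3512  0.8013  0.8776  0.6963] [0.5433 0.0711 0.263 ] 10.35 0.03947481521311354 29.905793214566074
0.18465816895873388
cradle 0.88 [323.5 306. ] [0.5424 0.0697 0.078 ]
nozzle_tip 0.84 [240.  302.4] [0.6275 0.0867 0.078 ]
wrist tube_center 0.66 [163.5 494.1]
wrist tube_center 0.62 [248.3 257.2]
scene tube_center 0.78 [148.7 256.5]
scene tube_center 0.76 [219.5 221.2]
scene tube_center 0.71 [273.5 280.9]
wrist tube_mouth 0.75 [188.3 478.6]
wrist tube_mouth 0.68 [152. 257.]
scene tube_mouth 0.85 [288.  275.7]
scene tube_mouth 0.74 [245.2 243.3]
scene tube_mouth 0.73 [235.1 216.8]
```

View pics/w4.png

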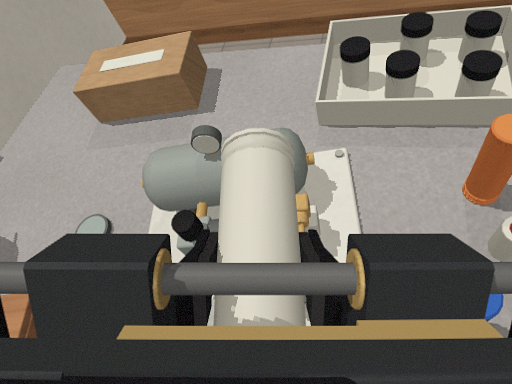

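```bash
python3 - <<'E'
from ik2 import *
v=fit().x; st=bot.get_state(); q=st['q']; R=np.array(st['tcp_rot']); p0=np.array(st['eef_pos'])
c=np.array([.5425,.069]); cx=np.array([np.cos(.22),np.sin(.22)])
p=np.r_[c-.0076*cx,.078]+R[:,2]*GS; print(p)
for dz in (.05,.003): 
    go(p+[0,0,dz]); s,e=ik2(p+[0,0,dz],R,v,q); print(s,e,mg(s))
E
```

```text
[0.5439 0.0716 0.0694]
shift [-0.1004  0.0357  0.0949] turn [0. 0. 0.] rows>= 2.282752268958106 0.0
[-0.2863 -0.2355  2.4896  1.2616  0.5564  0.1582] 1.1879386363489175e-14 0.08
shift [-0.1337  0.0473  0.1259] turn [0. 0. 0.] rows>= 3.0347386474150886 0.0
[-0.2604 -0.0897  2.4877  1.514   0.5112 -0.1138] 1.1734502258775592e-11 0.082
```

Emit:
{"api": "move_arm", "payload": {"targets": [0.7, -0.025, 0.009, 0.024, 0, 0, 0, 0.7, -0.05, 0.018, 0.047, 0, 0, 0, 0.7, -0.075, 0.027, 0.071, 0, 0, 0, 0.7, -0.1, 0.036, 0.095, 0, 0, 0, 0.7, -0.11, 0.039, 0.104, 0, 0, 0, 0.7, -0.12, 0.043, 0.113, 0, 0, 0, 0.7, -0.128, 0.045, 0.12, 0, 0, 0, 0.7, -0.134, 0.047, 0.126, 0, 0, 0, 0.7, -0.134, 0.047, 0.126, 0, 0, 0]}}

```text
time_s: 12.08
eef_pos: [0.5441, 0.0718, 0.0724]
tcp_rot: [[0.705, 0.212, 0.677], [-0.028, -0.945, 0.325], [0.709, -0.248, -0.66]]
contact_force: [0.5, 0.4, 0.1]
width: 0.039
finger_force: 30.5
```

```bash
python3 - <<'E'
from ik2 import *
st=bot.get_state(); R=np.array(st['tcp_rot']); print(st['q'],st['eef_pos'],st['time_s'],st['width'],st['finger_force'],st['contact_force'])
p=np.array(st['eef_pos'])-R[:,2]*GS; print('axis at grip',p)
save('scene','s5.png'); save('top','t5.png')
a=cv2.imread('pics/s5.png')[130:250,200:350]; b=cv2.imread('pics/t5.png')[130:250,170:320]
f=lambda x:cv2.resize(x,None,fx=2.65,fy=2.65,interpolation=cv2.INTER_CUBIC)
cv2.imwrite('pics/z5.png',np.hstack([f(a),f(b)]))
E
```

```text
[-0.3788 -0.1207  2.4673  1.3649  0.5996 -0.038 ] [0.5441 0.0718 0.0724] 12.075 0.038990748144847376 30.45600206038216 [0.491  0.391  0.0689]
axis at grip [0.5353 0.0675 0.081 ]
```

View pics/z5.png

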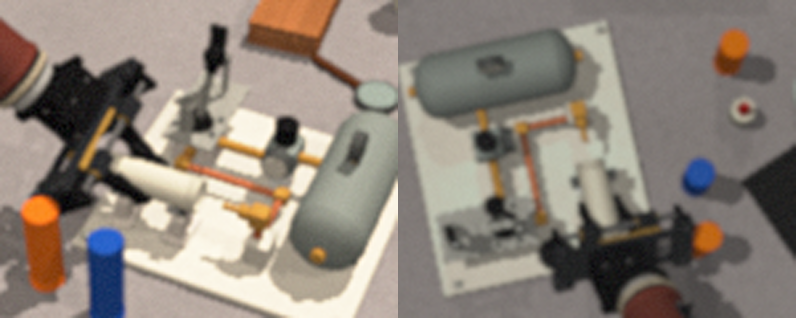

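Emit:
{"api": "move_arm", "payload": {"targets": [0.7, -0.001, 0, 0.001, 0, 0, 0, 0.7, -0.002, 0.001, 0.002, 0, 0, 0, 0.7, -0.002, 0.001, 0.002, 0, 0, 0, 0.45, -0.002, 0.001, 0.002, 0, 0, 0, 0.3, -0.002, 0.001, 0.002, 0, 0, 0, 0.15, -0.002, 0.001, 0.002, 0, 0, 0, 0.05, -0.002, 0.001, 0.002, 0, 0, 0, 0.05, -0.002, 0.001, 0.002, 0, 0, 0, 0.05, -0.002, 0.001, 0.002, 0, 0, 0]}}

```text
time_s: 13.3
eef_pos: [0.5436, 0.0717, 0.069]
tcp_rot: [[0.705, 0.212, 0.676], [-0.027, -0.945, 0.325], [0.708, -0.248, -0.661]]
contact_force: [0.4, -0.0, -0.5]
width: 0.0815
finger_force: 0.0
```

```bash
python3 - <<'E'
from ik2 import *
st=bot.get_state(); R=np.array(st['tcp_rot']); print(st['q'],st['eef_pos'],st['time_s'],st['width'],st['finger_force'],st['contact_force'])
print('up',R.T@[0,0,1])
# tab pose: closed fingers, tool down, tool y along cradle x (azimuth .22)
E
```

```text
[-0.3795 -0.1106  2.4677  1.3786  0.598  -0.0557] [0.5436 0.0717 0.069 ] 13.3 0.08151400013887872 0.0 [ 0.3586 -0.0044 -0.5354]
up [ 0.7083 -0.2479 -0.6609]
```

Emit:
{"api": "move_arm", "payload": {"targets": [0.05, 0.011, -0.004, -0.01, 0, 0, 0, 0.05, 0.021, -0.007, -0.02, 0, 0, 0, 0.05, 0.035, -0.012, -0.033, 0, 0, 0, 0.05, 0.057, -0.02, -0.053, 0, 0, 0, 0.05, 0.092, -0.032, -0.086, 0, 0, 0, 0.05, 0.127, -0.045, -0.119, 0, 0, 0, 0.05, 0.127, -0.045, -0.119, 0, 0, 0]}}

```text
time_s: 14.18
eef_pos: [0.5456, 0.0712, 0.2553]
tcp_rot: [[0.698, 0.215, 0.683], [-0.025, -0.946, 0.323], [0.715, -0.243, -0.655]]
contact_force: [-0.0, -0.0, 0.3]
width: 0.0823
finger_force: 0.0
```

```bash
python3 - <<'E'
from ik2 import *
st=bot.get_state(); print(st['q'],st['eef_pos'],st['time_s'],st['contact_force'])
a=save('wrist','w6.png'); b=save('top','t6.png'); 
for c in ('wrist','top'):
  bot.get_image(c)
  for n,z in dict(tube_center=.078,tube_mouth=.078,nozzle_tip=.078,cradle=.078,lever_knob=.175,catch_tab=.152).items():
    for r in bot.spot_point(c,n)[:3]:
      P=atz(c,r['pixel'],z,st)
      if abs(P[0]-.55)<.15 and abs(P[1]-.15)<.16: print(c,n,round(r['score'],2),np.round(r['pixel'],1),P)
z=lambda x:cv2.resize(x,None,fx=2,fy=2,interpolation=cv2.INTER_CUBIC)
cv2.imwrite('pics/z6.png',cv2.cvtColor(np.hstack([a[60:384,60:440],z(b[130:292,160:350])]),cv2.COLOR_RGB2BGR))
E
```

```text
[-0.3788 -0.5499  2.3627  0.8227  0.8539  0.6688] [0.5456 0.0712 0.2553] 14.175 [-0.0442 -0.0424  0.267 ]
wrist tube_center 0.65 [321.9 308. ] [0.5465 0.0669 0.078 ]
wrist tube_mouth 0.59 [259.7 305.7] [0.6069 0.0783 0.078 ]
wrist nozzle_tip 0.74 [236.4 302. ] [0.6324 0.0861 0.078 ]
wrist cradle 0.32 [235.5 299.7] [0.6332 0.0888 0.078 ]
wrist catch_tab 0.31 [328.1 179.7] [0.5108 0.1541 0.152 ]
top tube_center 0.74 [209.4 245.5] [0.5343 0.0705 0.078 ]
top tube_mouth 0.66 [188.  240.2] [0.611  0.0895 0.078 ]
top nozzle_tip 0.88 [182.6 241.4] [0.6305 0.0853 0.078 ]
top cradle 0.74 [205.  246.3] [0.55   0.0676 0.078 ]
top cradle 0.47 [216.9 187.2] [0.5076 0.2771 0.078 ]
top lever_knob 0.39 [209.4 205.6] [0.5256 0.2024 0.175 ]
top catch_tab 0.4 [218.7 186.5] [0.4961 0.2689 0.152 ]
```

View pics/z6.png

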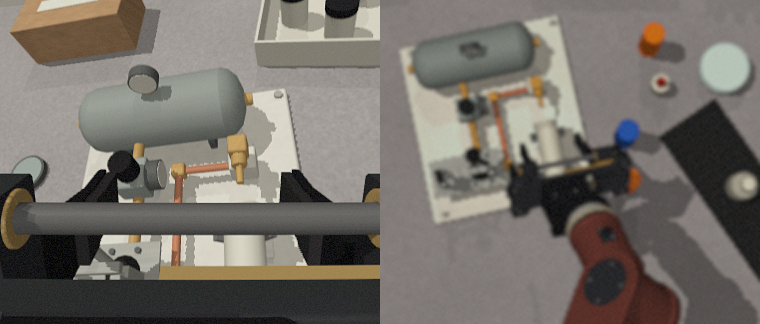

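The tube lies between the saddles with the mouth about 26 mm short of the nozzle, where 25 mm is wanted. Next comes the catch.

```bash
cat >> ik2.py <<'E'
YW=.22; CX=np.array([np.cos(YW),np.sin(YW)]); CY=np.array([-CX[1],CX[0]]); CR=np.array([.5425,.069])
rig=lambda x,y,z: np.r_[CR+x*CX+y*CY,z]
E
python3 - <<'E'
from ik2 import *
v=fit().x; st=bot.get_state(); q=st['q']; R0=np.array(st['tcp_rot']); p0=np.array(st['eef_pos'])
R=down(YW); w=Ro.from_matrix(R0.T@R).as_rotvec(); b=rig(-.006,.168,.30); print(b)
for t in np.linspace(0,1,6):
    s,e=ik2(p0+(b-p0)*t,R0@Ro.from_rotvec(w*t).as_matrix(),v,q); print(s,round(e,4),mg(s)); q=s
go(b,R)
E
```

```text
[0.5    0.2316 0.3   ]
[-0.3308 -0.5199  2.403   0.8487  0.7793  0.6499] 0.0 0.167
[-0.275  -0.4367  2.2583  0.6795  0.9552  0.5178] 0.0 0.312
[-0.1677 -0.3372  2.0986  0.5045  1.1037  0.4099] 0.0 0.471
[-0.0281 -0.2284  1.9338  0.3306  1.2439  0.3095] 0.0 0.636
[ 0.1285 -0.1138  1.7716  0.1623  1.3833  0.2005] 0.0 0.796
[0.2906 0.0021 1.6192 0.     1.5202 0.0706] 0.0 0.912
shift [ 0.0012 -0.1727 -0.011 ] turn [ 0.4589 -0.8337 -1.5668] rows>= 2.768781393515651 9.816191887403521
```

Emit:
{"api": "move_arm", "payload": {"targets": [0.05, 0, -0.016, -0.001, 0.042, -0.076, -0.142, 0.3, 0, -0.031, -0.002, 0.083, -0.152, -0.285, 0.6, 0, -0.047, -0.003, 0.125, -0.227, -0.427, 1, 0, -0.063, -0.004, 0.167, -0.303, -0.57, 1, 0, -0.078, -0.005, 0.209, -0.379, -0.712, 1, 0, -0.094, -0.006, 0.25, -0.455, -0.855, 1, 0.001, -0.11, -0.007, 0.292, -0.531, -0.997, 1, 0.001, -0.126, -0.008, 0.334, -0.606, -1.139, 1, 0.001, -0.141, -0.009, 0.375, -0.682, -1.282, 1, 0.001, -0.157, -0.01, 0.417, -0.758, -1.424, 1, 0.001, -0.173, -0.011, 0.459, -0.834, -1.567, 1, 0.001, -0.173, -0.011, 0.459, -0.834, -1.567, 1, 0.001, -0.173, -0.011, 0.459, -0.834, -1.567]}}

```text
time_s: 16.6
eef_pos: [0.4996, 0.2318, 0.2994]
tcp_rot: [[-0.217, 0.976, -0.001], [0.976, 0.217, 0.0], [0.0, -0.0, -1.0]]
contact_force: [0.0, -0.2, -0.4]
width: 0.0003
finger_force: 0.0
```

```bash
python3 - <<'E'
from ik2 import *
st=bot.get_state(); print(st['q'],st['eef_pos'],st['time_s'],st['width'])
save('wrist','w7.png')
for n,z in dict(lever_knob=.175,catch_tab=.152,catch_hinge=.118,lever_pivot=.068,tube_center=.078,tube_mouth=.078,nozzle_tip=.078).items():
    for r in bot.spot_point('wrist',n)[:2]: print(n,round(r['score'],2),np.round(r['pixel'],1),atz('wrist',r['pixel'],z,st))
print('exp knob,tab',rig(.016,.13,.175),rig(-.005,.195,.152),proj('wrist',[rig(.016,.13,.175),rig(-.005,.195,.152)],st))
go(rig(-.006,.168,.15),down(YW)); go(rig(-.006,.24,.15),down(YW))
E
```

```text
[0.2908 0.0025 1.6201 0.0005 1.5195 0.0723] [0.4996 0.2318 0.2994] 16.6 0.00027324610397006443
lever_knob 0.64 [231.1 284.3] [0.5286 0.1998 0.175 ]
catch_tab 0.76 [157.4 261.3] [0.4954 0.2557 0.152 ]
catch_hinge 0.58 [149.8 264.4] [0.4982 0.2589 0.118 ]
lever_pivot 0.71 [199.  265.2] [0.5141 0.1963 0.068 ]
tube_center 0.55 [301.  263.9] [0.5412 0.069  0.078 ]
nozzle_tip 0.53 [156.3 261. ] [0.4978 0.2461 0.078 ]
exp knob,tab [0.5297 0.1994 0.175 ] [0.4951 0.2582 0.152 ] [[285.4423 231.7747]
 [261.4901 154.6395]]
shift [0.0002 0.0001 0.15  ] turn [ 0.0001  0.0001 -0.0009] rows>= 2.39991584277492 0.005026510475346616
shift [0.0722 0.0001 0.15  ] turn [ 0.0001  0.0001 -0.0009] rows>= 2.663305928906495 0.005026510475346616
```

View pics/w7.png

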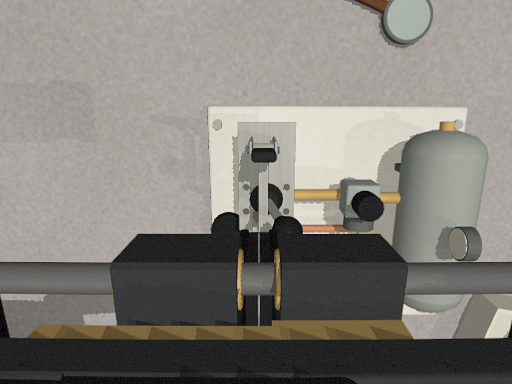

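The tab is at (156,263) and the knob at (230,287), both within 3 mm of the predicted positions. I'll go down between them and push the tab outwards.

Emit:
{"api": "move_arm", "payload": {"targets": [1, 0, 0, 0.05, 0, 0, 0, 1, 0, 0, 0.1, 0, 0, 0, 1, 0, 0, 0.13, 0, 0, 0, 1, 0, 0, 0.15, 0, 0, 0, 1, 0, 0, 0.15, 0, 0, 0, 1, 0.01, 0, 0.15, 0, 0, 0, 1, 0.02, 0, 0.15, 0, 0, 0, 1, 0.028, 0, 0.15, 0, 0, 0, 1, 0.036, 0, 0.15, 0, 0, 0, 1, 0.044, 0, 0.15, 0, 0, 0, 1, 0.052, 0, 0.15, 0, 0, 0, 1, 0.06, 0, 0.15, 0, 0, 0, 1, 0.068, 0, 0.15, 0, 0, 0, 1, 0.074, 0, 0.15, 0, 0, 0, 1, 0.074, 0, 0.15, 0, 0, 0]}}

```text
time_s: 18.88
eef_pos: [0.4835, 0.3045, 0.1499]
tcp_rot: [[-0.219, 0.976, -0.0], [0.976, 0.219, -0.0], [-0.0, -0.0, -1.0]]
contact_force: [0.4, -0.5, 0.0]
width: 0.0006
finger_force: 0.0
```

Emit:
{"api": "move_arm", "payload": {"targets": [1, 0, 0, -0.05, 0, 0, 0, 1, 0, 0, -0.1, 0, 0, 0, 1, -0.06, 0, -0.15, 0, 0, 0, 1, -0.06, 0, -0.15, 0, 0, 0, 1, -0.06, 0, -0.15, 0, 0, 0]}}

```text
time_s: 19.5
eef_pos: [0.4971, 0.2451, 0.3002]
tcp_rot: [[-0.217, 0.976, 0.001], [0.976, 0.217, 0.0], [0.0, 0.001, -1.0]]
contact_force: [-0.3, -0.0, -0.2]
width: 0.0004
finger_force: 0.0
```

```bash
python3 - <<'E'
from ik2 import *
st=bot.get_state(); print(st['q'],st['eef_pos'],st['time_s'],st['width'])
a=save('wrist','w8.png'); b=save('scene','s8.png')
for n,z in dict(lever_knob=.175,tube_center=.078,catch_tab=.11).items():
    for r in bot.spot_point('wrist',n)[:2]: print(n,round(r['score'],2),np.round(r['pixel'],1),atz('wrist',r['pixel'],z,st))
cv2.imwrite('pics/z8.png',cv2.cvtColor(np.hstack([a[70:330,120:460],cv2.resize(b[120:250,220:380],None,fx=2,fy=2,interpolation=cv2.INTER_CUBIC)]),cv2.COLOR_RGB2BGR))
E
```

```text
[0.3157 0.0097 1.6114 0.0001 1.5197 0.0974] [0.4971 0.2451 0.3002] 19.5 0.0003696187666959547
lever_knob 0.58 [244.8 287.5] [0.5323 0.2007 0.175 ]
tube_center 0.62 [311.6 265.1] [0.544  0.0672 0.078 ]
catch_tab 0.64 [128.6 260.6] [0.4879 0.291  0.11  ]
```

View pics/z8.png

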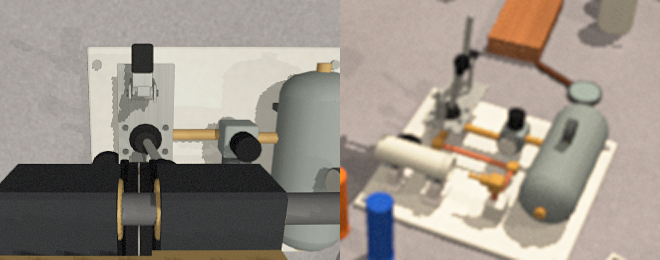

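The catch has fallen right over: the bar stands up and the tab lies outwards. The tube lies in the cradle facing the nozzle. Next is the knob.

```bash
python3 - <<'E'
from ik2 import *
k=np.array([.5305,.2002,.175])
go([k[0],k[1],.26],down(YW)); go([k[0],k[1],.154],down(YW))
E
```

```text
shift [-0.0525  0.0239  0.0379] turn [-0.0034  0.0003  0.0012] rows>= 1.1042684522787056 0.019064525418815634
shift [-0.0524  0.0243  0.1439] turn [-0.0034  0.0003  0.0012] rows>= 2.4813478712845862 0.019064525418815634
```

Emit:
{"api": "move_arm", "payload": {"targets": [0.3, -0.025, 0.012, 0.01, 0, 0, 0, 0.3, -0.052, 0.024, 0.03, 0, 0, 0, 0.3, -0.052, 0.024, 0.05, 0, 0, 0, 0.3, -0.052, 0.024, 0.08, 0, 0, 0, 0.3, -0.052, 0.024, 0.11, 0, 0, 0, 0.3, -0.052, 0.024, 0.13, 0, 0, 0, 0.3, -0.052, 0.024, 0.144, 0, 0, 0, 0.3, -0.052, 0.024, 0.144, 0, 0, 0, 0.8, -0.052, 0.024, 0.144, 0, 0, 0, 0.8, -0.052, 0.024, 0.144, 0, 0, 0, 0.8, -0.052, 0.024, 0.144, 0, 0, 0, 0.8, -0.052, 0.024, 0.144, 0, 0, 0]}}

```text
time_s: 21.25
eef_pos: [0.5317, 0.2001, 0.1563]
tcp_rot: [[-0.218, 0.976, 0.0], [0.976, 0.218, -0.0], [-0.0, 0.0, -1.0]]
contact_force: [0.8, 0.7, -0.7]
width: 0.0285
finger_force: 1.5
```

Emit:
{"api": "move_arm", "payload": {"targets": [0.8, 0, 0, 0, 0, 0, 0, 0.8, 0, 0, 0, 0, 0, 0, 0.8, 0, -0.01, 0, 0, 0, 0, 0.8, 0, -0.02, 0.001, 0, 0, 0, 0.8, 0, -0.03, 0.002, 0, 0, 0, 0.8, 0, -0.04, 0.003, 0, 0, 0, 0.8, 0, -0.05, 0.005, 0, 0, 0, 0.8, 0, -0.058, 0.007, 0, 0, 0, 0.8, 0, -0.062, 0.008, 0, 0, 0, 0.8, 0, -0.062, 0.008, 0, 0, 0, 0.8, 0, -0.062, 0.008, 0, 0, 0]}}

```text
time_s: 22.62
eef_pos: [0.4755, 0.1881, 0.1517]
tcp_rot: [[-0.218, 0.976, 0.011], [0.976, 0.218, 0.004], [0.001, 0.012, -1.0]]
contact_force: [7.7, 3.5, 7.5]
width: 0.0263
finger_force: 30.0
```

```bash
python3 - <<'E'
from ik2 import *
st=bot.get_state(); p=np.array(st['eef_pos']); print(p,st['time_s'],st['width'],st['finger_force'],st['contact_force'])
k=p-[0,0,-.0]; P=rig(0,.13,.068); print('x rel pivot',(p-P)[:2]@CX,'lean',np.arcsin(-((p-P)[:2]@CX)/.108)+.15)
a=save('scene','s9.png'); bot.get_image('top'); 
for n in ('lever_knob','tube_center'):
  for c in ('scene','top'):
    for r in bot.spot_point(c,n)[:4]:
      z=.166 if n=='lever_knob' else .078
      P_=atz(c,r['pixel'],z); rel=np.array([(P_-rig(0,0,0))[:2]@CX,(P_-rig(0,0,0))[:2]@CY])
      if abs(rel).max()<.2: print(n,c,round(r['score'],2),rel)
cv2.imwrite('pics/z9.png',cv2.cvtColor(cv2.resize(a[100:250,200:380],None,fx=4,fy=4,interpolation=cv2.INTER_CUBIC),cv2.COLOR_RGB2BGR))
E
```

```text
[0.4755 0.1881 0.1517] 22.625 0.026329595420846147 30.001753270626068 [7.7476 3.5198 7.5113]
x rel pivot -0.03939811503875419 lean 0.5234151572640507
lever_knob scene 0.5 [-0.0305  0.1152]
tube_center scene 0.72 [-0.0595 -0.1346]
tube_center scene 0.61 [ 0.0116 -0.1542]
tube_center scene 0.6 [-0.0032  0.0056]
tube_center top 0.92 [0.0039 0.0079]
tube_center top 0.52 [ 0.0063 -0.1391]
```

View pics/z9.png

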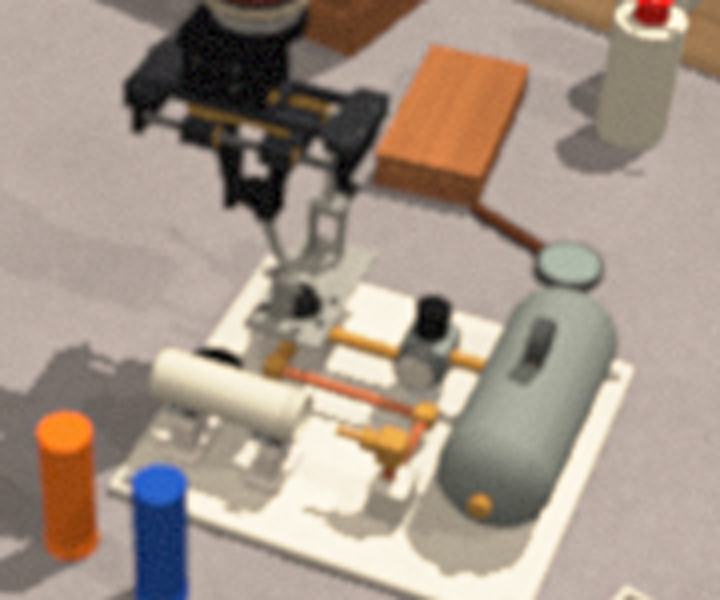

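Emit:
{"api": "move_arm", "payload": {"targets": [0.8, 0, -0.002, 0, 0, 0, 0, 0.8, 0, -0.004, 0, 0, 0, 0, 0.8, 0, -0.005, 0, 0, 0, 0, 0.8, 0, -0.005, 0, 0, 0, 0, 0.8, 0, -0.005, 0, 0, 0, 0, 0.8, 0, -0.005, 0, 0, 0, 0, 0.8, 0, -0.005, 0, 0, 0, 0]}}

```text
time_s: 23.8
eef_pos: [0.4705, 0.187, 0.1503]
tcp_rot: [[-0.218, 0.976, 0.011], [0.976, 0.218, 0.004], [0.001, 0.011, -1.0]]
contact_force: [12.8, 6.4, -0.0]
width: 0.0261
finger_force: 30.0
```

```bash
python3 - <<'E'
from ik2 import *
st=bot.get_state(); p=np.array(st['eef_pos']); print(p,st['time_s'],st['width'],st['finger_force'],st['contact_force'])
print('pulled',(p-[.5317,.2001,.1563])[:2]@CX)
E
```

```text
[0.4705 0.187  0.1503] 23.8 0.026130838435547442 30.000721514225006 [12.844   6.4127 -0.0298]
pulled -0.06256712331216767
```

```bash
python3 -c "
from plant import bot
print(bot.hand_in())"
```

```text
the job is handed in; nothing more can be done
None
```

The job is handed in: the tube lies released in the cradle facing the nozzle, the catch is right over, and the gripper holds the lever at its end stop (about 63 mm of pull, 14 N); no verdict came back.

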